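Push a carton of lights home between the stock dividers

TASK

One carton of fairy lights has been left askew on the display table in front of the empty middle lane of the stock bay. Push it along the table top, without picking it up, lifting or tipping it, straight in between the lane's two dividers until it is fully home against the back rail, square like its two neighbours, then move clear. Leave the neighbouring cartons and everything else on the table where they are.

Things in the scene. Friction and masses are not known exactly. Their poses are not given: they have to be found in the camera images.
- carton: the loose carton of fairy lights: closed plain blue card box, white snowflake on its lid, 110 long x 96 wide x 48 high, 0.17-0.34 kg, lying flat and askew on the table before the bay's empty lane, turned up to 0.5 rad from the lane's direction. Origin: centre of its underside; x along the 110 length, y along the 96 width, z up. Fits either way round.
- bay: stock bay fixed to the table: four white divider boards, 12 thick, 52 high, 100 long, front ends rounded, and a back rail 52 high, 18 thick, 357 long across their rear. Three lanes 103 wide, 100 deep, 115 apart, no floor of their own (the table top runs on inside). Origin: as lane_mouth, on the table. x points straight into the lanes, away from the robot, y left along the divider fronts, z up.
- lane_mouth (a point): point on the table in the mouth of the empty middle lane, midway between the front ends of its two dividers; axes as the bay's. A carton fully home has its underside centre 45 inside this point along x, at y = 0, its 110 length along x; its front end then stands 10 proud of the divider fronts.
- lane_end (a point): point on the table at the foot of the back rail's front face, in the middle of the empty lane, 100 beyond lane_mouth along x; axes as the bay's
- stock_left: a carton like the loose one, already home in the bay's left lane (y = +115 in the bay's frame); loose, its front stands 10 to 12 proud of the dividers. Origin: centre of its underside
- stock_right: the same in the right lane (y = -115 in the bay's frame)
- bell: small brass hand bell standing on its mouth, 54 dia x 60 high, a loose bystander. Origin: centre of its underside
- globe: snow globe, dark wooden foot 62 dia, glass ball on top, 70 high, a loose bystander. Origin: centre of its underside
- tree: small green wooden tree figure on a round foot, 60 dia x 96 high, a loose bystander. Origin: centre of its underside
- tin: round red gift tin with a steel lid, 79 dia x 56 high, a loose bystander. Origin: centre of its underside
- price_gun: yellow pricing gun lying on its side, about 125 x 140 x 26 high, a loose bystander. Origin: centre of its underside (near the middle of the gun's barrel)
- star: brass star ornament standing on a round wooden foot 54 dia, about 110 high, a loose bystander. Origin: centre of its underside
Not all that is in view belongs to the job. Leave any orange look-alike of the carton alone.

How it is judged:
By the outcome, as a careful person would: the job done as asked, in the order asked, and still so for the second after the job is handed in, with the robot touching nothing.
It also fails if it takes over 61 s, if anything falls off the work surface, if the arm or the gripper's body presses on something with over 40 N, if the wrist force passes 120 N, or if a joint passes its speed limit or range.

ROBOT

A 7-joint arm with a two-finger parallel gripper is mounted at the origin on the work surface. World frame = base frame: x ahead of the robot, y to its left, z up, the work surface at z = 0. Lengths are in m, angles in rad, forces in N, time in s.
With the tool pointing down it reaches from about 0.35 to 0.9 m from the base axis. Payload 8.1 kg.
Tool frame: the origin (TCP) lies midway between the tips of the shut fingers; the grasp point (between the pads) lies 19 mm behind it; z points along the fingers, y is the line along which they close (so a half turn about z gives the same grasp; the last joint's range is limited). The gripper opens to 85 mm and grips with 20 to 120 N. Pads are 22 mm wide; open, the fingers measure 114 mm over their backs; the gripper's body (76 mm by 85 mm) begins 54 mm behind the grasp point. The pads swing forward as they close: fully open they stand 13 mm farther back than shut.
Start: joints at [-1.393, 0.434, 0.025, 1.573, -0.012, 1.134, -0.075], TCP at [0.173, 0.601, 0.231] pointing down, gripper open.
Joint ranges: [-2.62, 2.62], [-0.44, 2.09], [-1.27, 1.32], [0.08, 2.57], [-1.32, 4.46], [0.12, 2], [-2.74, 2.74]. Speed limits (rad/s): [2.22, 2.22, 3.01, 3.01, 3.14, 3.14, 3.14].

INTERFACE

Orientations are given as a unit quaternion [x, y, z, w].
In Python, from station import monitor, cams, order gives the robot as it stands.
- The arm moves only by the tool drive_tool, never from a script. Its argument "steps" is a list of rows, each a list of 5 numbers: the shift along the tool's x, y, z in mm, then the turn about the tool's z in rad, then the finger opening in mm, from 0 to 85.4. In form: [[dx, dy, dz, spin, jaw], ...]. A call has exactly 8 rows; each row shifts and turns the commanded pose from where the row before left it, along the tool's axes as they then stand; what a row does not reach is not made up. A row lasts 1/12 s, in which the tool goes at most 41.7 mm and 7.16 degrees, less where a joint would pass 70% of its speed; a pose out of reach is approached as far as the arm can. A call with a gripper value outside its range is refused whole. The fingers move at their own pace and stop on an object; "force" is the grip in N (left out, the last holds). Time passes only in rows, so rows that do not move let the fingers close, or fill a call up. It gives the time, the measured TCP pose, the force and the opening at its end, in the units of the state.
- monitor.get_obs(): the state, without advancing time (a new reading comes with each control period).
- cams.read_camera(name): name is "scene" or "top"; returns a dict with "pixels" (384x512x3 uint8, blue, green, red), "z_map" (384x512 float32, m along the optical axis (not along the pixel's ray), 0 where there is no reading), "fx", "fy", "cx", "cy" (pixels), "k1" (the pictures are not rectified: a ray, as slopes to the right and down, at radius r is drawn at 1 + k1 r^2 times it, then the intrinsics apply), "rvec" (rotation vector, rad) and "tvec" (3), from world to camera coordinates, as OpenCV has them. Camera axes: x right, y down, z forward; pixel columns grow to the right and rows downward; lengths in m; the calibration is good to about 2 mm. A picture is of the moment at which its call begins.
- order.finish_job(): hands the job in, once; it reports no verdict.
The state is a dict: "time": time; "joint_pos": joint angles; "dq": joint speeds; "joint_torque": joint torques, N m; "eef_pos": TCP position; "tcp_rot": TCP orientation; "wrist_force": force on the tool from outside, world axes, zero at the start; "ft_torque": the same for the moment, N m; "grip_width": opening from 0.0 (shut) to 1.0 (fully open).
Only numpy, scipy, OpenCV 4.12 (cv2) and the standard library are available. Lean on these libraries where they do the work, as an engineer would, in place of code of your own. Each camera call takes 0.05 s, during which the arm holds its last target. There are 200 camera calls.

## Working session

There is one attempt and no reset: what is moved stays moved. The work goes in short steps, Python scripts to look and compute and a tool call to move; the robot and the scene stay as the last step left them, time stands still between calls to the robot, and variables do not carry over. Pictures are saved under pics/ and viewed, on a budget of 10 in all, crops included, one or two more only if the job needs it, and the job is handed in when it is done.

Besides the shell and the picture viewer there is one more tool, called after ">>>" by a JSON object that holds its "method" and its "body", one argument or row to a line. drive_tool: Moves the arm, as the interface text tells. Its arguments: {"type":"object","properties":{"steps":{"type":"array","items":{"type":"array","items":{"type":"number"}}},"force":{"type":"number"}},"required":["steps"]}

```bash
mkdir -p pics; ls; cat > h.py <<'E'
import numpy as np,cv2
from station import monitor,cams,order
from scipy.spatial.transform import Rotation as R
def cam(n):
    d=cams.read_camera(n); h,w=d["z_map"].shape
    K=np.array([[d["fx"],0,d["cx"]],[0,d["fy"],d["cy"]],[0,0,1]]);D=np.array([d["k1"],0,0,0.])
    u,v=np.meshgrid(np.arange(w),np.arange(h))
    p=cv2.undistortPoints(np.stack([u,v],-1).reshape(-1,1,2).astype(float),K,D).reshape(h,w,2)
    z=d["z_map"]; P=np.dstack([p*z[...,None],z])
    Rm=cv2.Rodrigues(np.array(d["rvec"],float))[0]
    W=(P-np.array(d["tvec"]).ravel())@Rm
    W[z==0]=np.nan
    return d["pixels"],W
E
python3 - <<'E'
from h import *
for n in("top","scene"):
    im,W=cam(n); cv2.imwrite(f"pics/{n}0.png",im); np.save(f"{n}0.npy",W)
o=monitor.get_obs(); print(o)
E
```

```text
pics
{'time': 0.1, 'joint_pos': array([-1.39258617,  0.43513682,  0.02499467,  1.57400737, -0.01160057,
        1.13398278, -0.07508526]), 'dq': array([ 0.00150257, -0.00172828,  0.00075555, -0.00221616,  0.00079744,
       -0.00131721, -0.00164192]), 'joint_torque': array([ 3.22703774e-03, -6.71759033e+01,  1.02822024e+00, -3.16902673e+01,
        1.58362772e-02,  7.27316292e-03, -2.62363136e-05]), 'eef_pos': array([0.17314668, 0.60007236, 0.23061443]), 'tcp_rot': array([ 1.39980839e-01,  9.90153969e-01, -6.93977908e-04, -3.00104020e-05]), 'wrist_force': array([0.67341955, 0.38006942, 0.13876991]), 'ft_torque': array([-0.02334421,  0.05522545, -0.01203121]), 'grip_width': 1.0009327277890818}
```

View pics/top0.png

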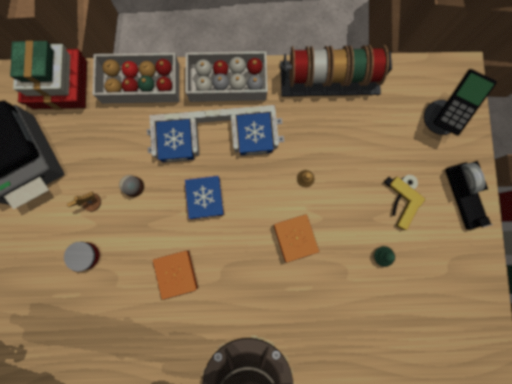

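View pics/scene0.png

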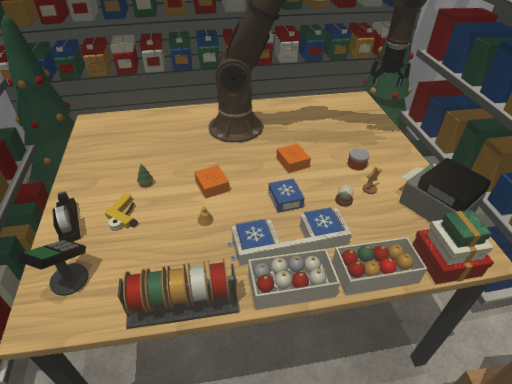

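The top view shows the loose carton at about (204,198). The empty lane is at about (214,135), between the stock cartons at (176,138) and (255,131). The bell (305,178) and globe (132,186) are off to the sides, and the orange look-alikes sit nearer the robot at (175,274) and (296,238).

```bash
cat >> h.py <<'E'
def blues(im,W):
    hsv=cv2.cvtColor(im,cv2.COLOR_BGR2HSV)
    m=((abs(hsv[...,0].astype(int)-110)<14)&(hsv[...,1]>120)&(hsv[...,2]>60)).astype(np.uint8)
    m=cv2.morphologyEx(m,cv2.MORPH_CLOSE,np.ones((9,9)))
    out=[]
    n,l,s,c=cv2.connectedComponentsWithStats(m)
    for i in range(1,n):
        if s[i,4]<300: continue
        P=W[l==i]; P=P[abs(P[:,2]-.048)<.008]
        if len(P)<200: continue
        r=cv2.minAreaRect((P[:,:2]*1000).astype(np.float32))
        out.append((c[i].round(),len(P),P[:,2].mean().round(4),P.mean(0)[:2].round(4),np.round(r[0],1),np.round(r[1],1),round(r[2],1)))
    return out
E
python3 - <<'E'
from h import *
for n in("top","scene"):
    im=cv2.imread(f"pics/{n}0.png");W=np.load(f"{n}0.npy")
    print(n); [print(*b) for b in blues(im,W)]
    # white boards
    hsv=cv2.cvtColor(im,cv2.COLOR_BGR2HSV)
    if n=="top":
        m=(abs(W[...,2]-.052)<.012)&(hsv[...,1]<60)&(hsv[...,2]>110)
        m[:100]=0;m[165:]=0;m[:,:140]=0;m[:,290:]=0
        P=W[m]; print(len(P),P[:,2].mean()); r=cv2.minAreaRect((P[:,:2]*1000).astype(np.float32)); print(r,cv2.boxPoints(r))
    else:
        print(W[[100,125],[240,220]])
W=np.load("top0.npy")
for nm,(u,v) in dict(bell=(305,178),globe=(132,186),o1=(175,274),o2=(296,238),tin=(81,257),star=(90,201),tree=(384,256),gun=(405,200),base=(247,380),mesa=(230,200)).items(): print(nm,W[v,u].round(3))
E
```

```text
top
[255. 133.] 1186 0.0493 [ 0.6916 -0.0387] [692.5 -38.5] [107.6  92. ] 3.8
[174. 140.] 1224 0.0491 [0.677  0.1904] [678.6 189.4] [108.3  94.9] 3.5
[203. 197.] 1229 0.0492 [0.5108 0.1081] [511.1 108. ] [104.9  91.3] 5.8
1730 0.05240735059490991
((702.5753173828125, 75.99295043945312), (118.35388946533203, 356.9294738769531), 3.5958969593048096) [[ 632.3218    250.3948  ]
 [ 654.708    -105.83195 ]
 [ 772.82886   -98.408905]
 [ 750.4426    257.81784 ]]
scene
[323. 222.] 633 0.0488 [0.6825 0.1887] [679.2 188.6] [102.9  92.3] 3.8
[255. 235.] 654 0.049 [ 0.7    -0.0379] [694.9 -39.2] [101.6  90.1] 2.8
[[ 0.06886642  0.01241917  0.17201052]
 [ 0.03432413 -0.07464306  0.03899341]]
bell [ 0.558 -0.177  0.042]
globe [0.544 0.3   0.067]
o1 [0.304 0.186 0.053]
o2 [ 0.391 -0.144  0.045]
tin [0.357 0.436 0.058]
star [0.511 0.43  0.024]
tree [ 0.336 -0.38   0.059]
gun [ 0.492 -0.471  0.006]
base [ 0.074 -0.002  0.189]
mesa [0.506 0.037 0.002]
```

```bash
python3 - <<'E'
import cv2
im=cv2.imread("pics/top0.png")[95:230,120:290]; cv2.imwrite("pics/c0.png",cv2.resize(im,None,fx=4.4,fy=4.4,interpolation=cv2.INTER_CUBIC))
E
```

```text
(no output)
```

View pics/c0.png

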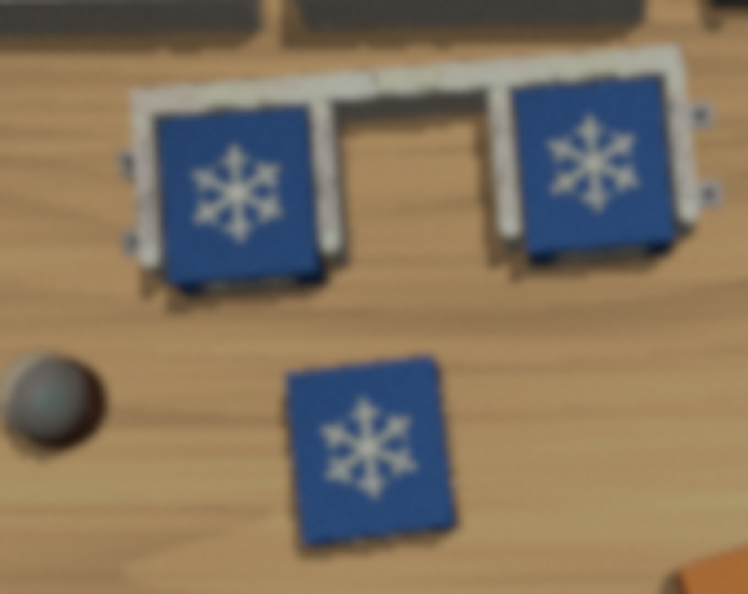

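>>> {"method": "drive_tool", "body": {
  "steps": [
    [-27,-19,0,0,50],
    [-27,-19,0,0,50],
    [-27,-19,0,0,50],
    [-27,-19,0,0,50],
    [-27,-19,0,0,50],
    [-27,-19,0,0,50],
    [-27,-19,0,0,50],
    [-27,-19,0,0,50]
  ]
}}

```text
time: 0.77
eef_pos: [0.3393, 0.393, 0.2311]
tcp_rot: [0.14, 0.99, -0.0, -0.0]
wrist_force: [0.8, 0.2, -0.3]
grip_width: 0.584
```

>>> {"method": "drive_tool", "body": {
  "steps": [
    [-27,-19,0,0,50],
    [-27,-19,0,0,50],
    [-27,-19,0,0,50],
    [-27,-19,0,0,50],
    [-27,-19,0,0,50],
    [-27,-19,0,0,50],
    [-27,-19,0,0,50],
    [-27,-19,0,0,50]
  ]
}}

```text
time: 1.43
eef_pos: [0.5046, 0.1872, 0.2311]
tcp_rot: [0.14, 0.99, -0.0, -0.0]
wrist_force: [-0.0, 0.6, 0.8]
grip_width: 0.588
```

>>> {"method": "drive_tool", "body": {
  "steps": [
    [0,0,0,0.12,50],
    [0,0,0,0.12,50],
    [0,0,0,0.12,50],
    [0,0,0,0.12,50],
    [0,0,0,0.12,50],
    [0,0,0,0.12,50],
    [0,0,0,0.12,50],
    [0,0,0,0.12,50]
  ]
}}

```text
time: 2.1
eef_pos: [0.5037, 0.1886, 0.231]
tcp_rot: [0.584, 0.812, -0.0, -0.0]
wrist_force: [-0.5, -0.5, -0.9]
grip_width: 0.583
```

>>> {"method": "drive_tool", "body": {
  "steps": [
    [0,0,0,0.1,50],
    [0,0,0,0.1,50],
    [0,0,0,0.067,50],
    [0,0,0,0,50],
    [0,0,0,0,50],
    [0,0,0,0,50],
    [0,0,0,0,50],
    [0,0,0,0,50]
  ]
}}

```text
time: 2.77
eef_pos: [0.504, 0.1886, 0.2313]
tcp_rot: [0.684, 0.729, 0.0, -0.0]
wrist_force: [0.4, 0.3, 0.2]
grip_width: 0.587
```

>>> {"method": "drive_tool", "body": {
  "steps": [
    [0,0,30,0,50],
    [0,0,30,0,50],
    [0,0,30,0,50],
    [0,0,30,0,50],
    [0,0,30,0,50],
    [0,0,30,0,50],
    [0,0,24,0,50],
    [0,0,12,0,50]
  ]
}}

```text
time: 3.43
eef_pos: [0.5025, 0.1881, 0.0124]
tcp_rot: [0.684, 0.729, -0.002, -0.001]
wrist_force: [0.3, -0.7, 0.4]
grip_width: 0.586
```

>>> {"method": "drive_tool", "body": {
  "steps": [
    [-5,0,0,0,50],
    [-5,0,0,0,50],
    [-5,0,0,0,50],
    [-5,0,0,0,50],
    [-5,0,0,0,50],
    [-5,0,0,0,50],
    [-5,0,0,0,50],
    [-5,0,0,0,50]
  ]
}}

```text
time: 4.1
eef_pos: [0.5069, 0.1487, 0.0158]
tcp_rot: [0.684, 0.729, 0.001, 0.0]
wrist_force: [0.2, 1.8, 1.7]
grip_width: 0.581
```

```bash
cat > look.py <<'E'
import sys
from h import *
B0=np.array([642.5,72.5]);a=np.radians(3.6);U=np.array([np.cos(a),np.sin(a)]);V=np.array([-U[1],U[0]])
bc=lambda p:np.round([(p-B0)@U,(p-B0)@V],1)
o=monitor.get_obs(); print(o["time"],"tcp bay",bc(o["eef_pos"][:2]*1000),o["eef_pos"][2],o["wrist_force"])
im,W=cam("top"); cv2.imwrite(f"pics/{sys.argv[1]}.png",cv2.resize(im[80:300,60:340],None,fx=2.8,fy=2.8)); np.save("W.npy",W)
for b in blues(im,W): print(b[0],b[1],b[5],b[6],"bay",bc(b[4]))
E
python3 look.py a1
```

```text
4.1 tcp bay [-130.6   84.5] 0.01579089016813477 [0.20070884 1.80591602 1.68682409]
[255. 133.] 1187 [107.7  92.1] 3.9 bay [  43.5 -113.9]
[174. 138.] 1097 [106.   95.6] 3.2 bay [ 43.6 114.5]
[211. 198.] 1150 [104.7  91.9] 3.4 bay [-131.1   24.9]
```

View pics/a1.png

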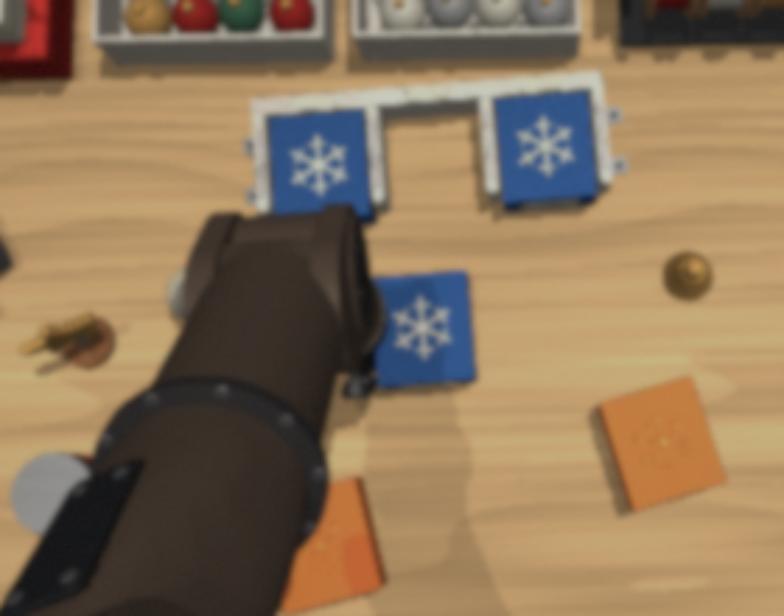

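The picture shows the carton, about (423,328) in this crop, squaring up as it slides. It still needs about 24.5 mm to the right.

>>> {"method": "drive_tool", "body": {
  "steps": [
    [-4,0,0,0,50],
    [-4,0,0,0,50],
    [-4,0,0,0,50],
    [-4,0,0,0,50],
    [-4,0,0,0,50],
    [-3,0,0,0,50],
    [-1.5,0,0,0,50],
    [0,0,0,0,50]
  ]
}}

```text
time: 4.82
eef_pos: [0.508, 0.1235, 0.0152]
tcp_rot: [0.685, 0.729, -0.0, 0.0]
wrist_force: [-0.4, -0.0, -0.4]
grip_width: 0.581
```

>>> {"method": "drive_tool", "body": {
  "steps": [
    [4,0,0,0,50],
    [10,0,0,0,50],
    [15,0,0,0,50],
    [15,0,-10,0,50],
    [0,0,-30,0,50],
    [0,0,-30,0,50],
    [0,0,-30,0,50],
    [0,0,0,0,50]
  ]
}}

```text
time: 5.48
eef_pos: [0.508, 0.1703, 0.1202]
tcp_rot: [0.684, 0.729, 0.004, 0.001]
wrist_force: [0.4, -0.1, 0.1]
grip_width: 0.585
```

```bash
python3 look.py a2
```

```text
5.4833 tcp bay [-128.1  106. ] 0.1201694571205813 [ 0.37960826 -0.12206775  0.09659911]
[255. 133.] 1182 [107.6  92. ] 3.6 bay [  42.9 -114. ]
[176. 138.] 1032 [109.7  92.3] 4.9 bay [ 43.  114.6]
[220. 197.] 1117 [104.7  89.9] 3.5 bay [-131.6   -0.7]
```

>>> {"method": "drive_tool", "body": {
  "steps": [
    [-13.25,-11.75,0,0,50],
    [-13.25,-11.75,0,0,50],
    [-13.25,-11.75,0,0,50],
    [-13.25,-11.75,0,0,50],
    [-13.25,-11.75,0,0,50],
    [-13.25,-11.75,0,0,50],
    [-13.25,-11.75,0,0,50],
    [-13.25,-11.75,0,0,50]
  ]
}}

```text
time: 6.2
eef_pos: [0.4169, 0.0565, 0.1144]
tcp_rot: [0.684, 0.729, -0.001, -0.0]
wrist_force: [-0.2, -0.9, 0.2]
grip_width: 0.586
```

>>> {"method": "drive_tool", "body": {
  "steps": [
    [0,0,0,-0.1,50],
    [0,0,0,-0.1,50],
    [0,0,0,-0.1,50],
    [0,0,0,-0.1,50],
    [0,0,0,-0.1,50],
    [0,0,0,-0.1,50],
    [0,0,0,-0.1,50],
    [0,0,0,-0.1,50]
  ]
}}

```text
time: 6.87
eef_pos: [0.4174, 0.0571, 0.1144]
tcp_rot: [0.344, 0.939, -0.0, -0.001]
wrist_force: [-0.2, 0.6, 0.5]
grip_width: 0.585
```

>>> {"method": "drive_tool", "body": {
  "steps": [
    [0,0,0,-0.11,50],
    [0,0,0,-0.11,50],
    [0,0,0,-0.11,50],
    [0,0,0,-0.11,50],
    [0,0,0,-0.11,50],
    [0,0,0,-0.11,50],
    [0,0,0,-0.11,50],
    [0,0,0,0,50]
  ]
}}

```text
time: 7.53
eef_pos: [0.4175, 0.057, 0.1145]
tcp_rot: [-0.034, 0.999, 0.0, -0.001]
wrist_force: [-0.5, 0.0, -0.7]
grip_width: 0.583
```

```bash
python3 look.py a3; python3 -c "
from h import *
o=monitor.get_obs();print(o['joint_pos'],o['eef_pos'],R.from_quat(o['tcp_rot']).as_matrix().round(4))"
```

```text
7.5333 tcp bay [-225.5   -1.3] 0.11448395359119241 [-0.51406392  0.04075063 -0.70153029]
[255. 133.] 1187 [106.8  92.1] 3.6 bay [  43.4 -114.1]
[174. 139.] 1224 [107.3  95.7] 3.3 bay [ 43.3 114.6]
[221. 186.] 405 [87.9 90. ] 3.2 bay [-123.1   -0.8]
[-0.34839323  0.2633005   0.10377682  2.19259103 -0.04311753  0.68892096
  1.41686171] [0.41757656 0.05691753 0.11457093] [[-9.981e-01 -6.090e-02 -1.500e-03]
 [-6.090e-02  9.981e-01  1.000e-04]
 [ 1.500e-03  2.000e-04 -1.000e+00]]
```

View pics/a3.png

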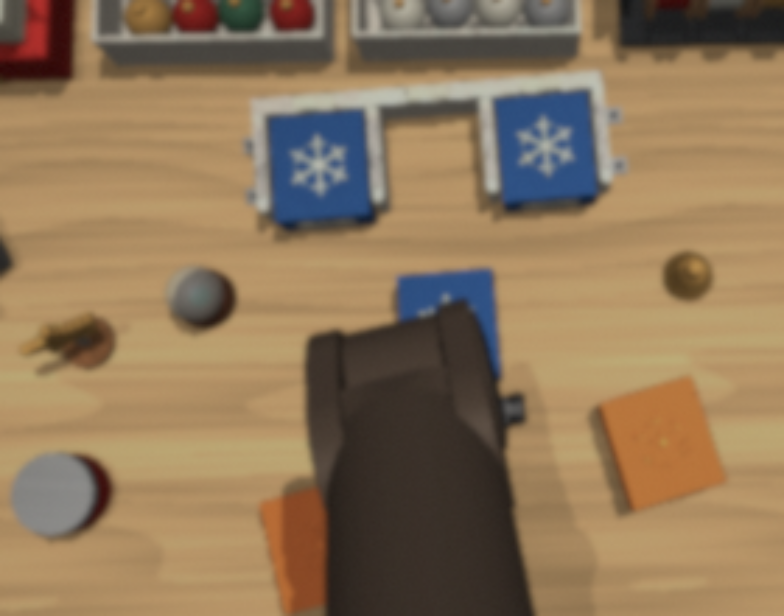

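The carton's top shows at (400–497, 270) in the crop. Next I'll check its lateral alignment with the divider inner edges at finer scale.

```bash
cat > edges.py <<'E'
from h import *
# sample picture along bay-y lines at a given height; return brightness/blueness edges
B0=np.array([642.5,72.5]);a=np.radians(3.6);U=np.array([np.cos(a),np.sin(a)]);V=np.array([-U[1],U[0]])
def prof(name,x,z,ys):
    d=cams.read_camera(name)
    K=np.array([[d["fx"],0,d["cx"]],[0,d["fy"],d["cy"]],[0,0,1]]);D=np.array([d["k1"],0,0,0.])
    out=[]
    for xx in np.atleast_1d(x):
        P=np.array([[*(B0+xx*U+y*V),z] for y in ys])/1000
        q=cv2.projectPoints(P,np.array(d["rvec"],float),np.array(d["tvec"],float),K,D)[0].reshape(-1,1,2).astype(np.float32)
        out.append(cv2.remap(d["pixels"],q,None,cv2.INTER_LINEAR).reshape(-1,3).astype(float))
    return np.mean(out,0)
if __name__=="__main__":
    ys=np.arange(-75,76,.5)
    c=prof("top",np.arange(-98,-80,3),48,ys); s=c[:,0]-c[:,2]; h=(s.max()+s.min())/2; i=np.where(s>h)[0]; print("carton edges",ys[i[0]],ys[i[-1]])
    for r in ((10,40),(50,80)):
        c=prof("top",np.arange(*r,4),52,ys); s=c[:,0]
        for sgn in(-1,1): print(r,sgn,[(y,int(v)) for y,v in zip(ys,s) if 44<=y*sgn<=70 and y%1==0])
E
python3 edges.py
```

```text
carton edges -48.5 46.5
(10, 40) -1 [(np.float64(-70.0), 124), (np.float64(-69.0), 121), (np.float64(-68.0), 118), (np.float64(-67.0), 115), (np.float64(-66.0), 114), (np.float64(-65.0), 116), (np.float64(-64.0), 120), (np.float64(-63.0), 128), (np.float64(-62.0), 137), (np.float64(-61.0), 146), (np.float64(-60.0), 154), (np.float64(-59.0), 160), (np.float64(-58.0), 164), (np.float64(-57.0), 166), (np.float64(-56.0), 165), (np.float64(-55.0), 163), (np.float64(-54.0), 159), (np.float64(-53.0), 153), (np.float64(-52.0), 144), (np.float64(-51.0), 134), (np.float64(-50.0), 122), (np.float64(-49.0), 109), (np.float64(-48.0), 97), (np.float64(-47.0), 87), (np.float64(-46.0), 78), (np.float64(-45.0), 72), (np.float64(-44.0), 69)]
(10, 40) 1 [(np.float64(44.0), 93), (np.float64(45.0), 90), (np.float64(46.0), 89), (np.float64(47.0), 88), (np.float64(48.0), 90), (np.float64(49.0), 96), (np.float64(50.0), 103), (np.float64(51.0), 112), (np.float64(52.0), 122), (np.float64(53.0), 132), (np.float64(54.0), 140), (np.float64(55.0), 146), (np.float64(56.0), 151), (np.float64(57.0), 154), (np.float6
[... 1005 characters left out ...]
loat64(-44.0), 70)]
(50, 80) 1 [(np.float64(44.0), 87), (np.float64(45.0), 85), (np.float64(46.0), 84), (np.float64(47.0), 85), (np.float64(48.0), 87), (np.float64(49.0), 94), (np.float64(50.0), 101), (np.float64(51.0), 110), (np.float64(52.0), 120), (np.float64(53.0), 130), (np.float64(54.0), 138), (np.float64(55.0), 144), (np.float64(56.0), 150), (np.float64(57.0), 153), (np.float64(58.0), 155), (np.float64(59.0), 155), (np.float64(60.0), 154), (np.float64(61.0), 152), (np.float64(62.0), 147), (np.float64(63.0), 140), (np.float64(64.0), 132), (np.float64(65.0), 125), (np.float64(66.0), 118), (np.float64(67.0), 113), (np.float64(68.0), 111), (np.float64(69.0), 112), (np.float64(70.0), 114)]
```

>>> {"method": "drive_tool", "body": {
  "steps": [
    [0,0,14,0,50],
    [0,0,14,0,50],
    [0,0,14,0,50],
    [0,0,14,0,50],
    [0,0,14,0,50],
    [0,0,14,0,50],
    [0,0,10,0,50],
    [0,0,5,0,50]
  ]
}}

```text
time: 8.4
eef_pos: [0.4175, 0.0565, 0.0151]
tcp_rot: [-0.03, 1.0, -0.0, -0.001]
wrist_force: [0.5, -0.6, -1.0]
grip_width: 0.588
```

>>> {"method": "drive_tool", "body": {
  "steps": [
    [-5,0,0,0,50],
    [-5,0,0,0,50],
    [-5,0,0,0,50],
    [-5,0,0,0,50],
    [-5,0,0,0,50],
    [-5,0,0,0,50],
    [-5,0.2,0,0,50],
    [-5,0.2,0,0,50]
  ]
}}

```text
time: 9.07
eef_pos: [0.4581, 0.0594, 0.0163]
tcp_rot: [-0.031, 1.0, -0.0, -0.0]
wrist_force: [-2.0, 0.3, 1.0]
grip_width: 0.585
```

>>> {"method": "drive_tool", "body": {
  "steps": [
    [-5,0.2,0,0,50],
    [-5,0.2,0,0,50],
    [-5,0.2,0,0,50],
    [-5,0.2,0,0,50],
    [-5,0.2,0,0,50],
    [-5,0.2,0,0,50],
    [-5,0.2,0,0,50],
    [0,0,0,0,50]
  ]
}}

```text
time: 9.73
eef_pos: [0.4946, 0.0632, 0.0164]
tcp_rot: [-0.031, 1.0, 0.0, 0.001]
wrist_force: [1.1, -0.6, -1.3]
grip_width: 0.584
```

```bash
python3 look.py a4; python3 - <<'E'
from edges import *
ys=np.arange(-75,76,.5)
for x0 in (-44,-32,-20): 
    c=prof("top",np.arange(x0,x0+10,3),48,ys); s=c[:,0]-c[:,2]; h=(s.max()+s.min())/2; i=np.where(s>h)[0]; print(x0,"edges",ys[i[0]],ys[i[-1]])
E
```

```text
9.7333 tcp bay [-148.2    0. ] 0.016404867146699337 [ 1.06468739 -0.6475053  -1.26852312]
[255. 133.] 1185 [107.1  91.9] 3.9 bay [  43.3 -113.7]
[174. 139.] 1220 [107.1  95.6] 3.9 bay [ 43.1 115.5]
-44 edges -47.0 -33.5
-32 edges -46.0 45.5
-20 edges -75.0 75.5
```

View pics/a4.png

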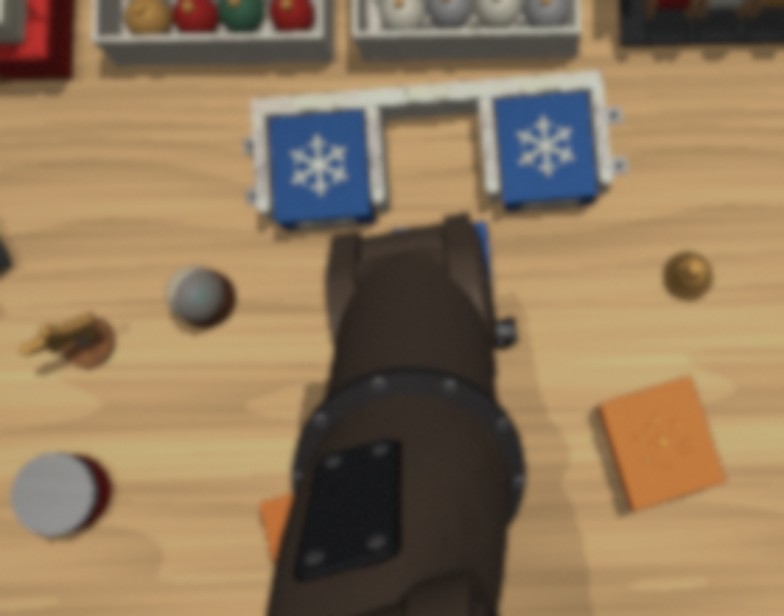

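The hidden carton's right edge now measures about −47 mm in bay y, so it is near centred. I'll push on, watching the force.

>>> {"method": "drive_tool", "body": {
  "steps": [
    [-5,0,0,0,50],
    [-5,0,0,0,50],
    [-5,0,0,0,50],
    [-5,0,0,0,50],
    [-5,0,0,0,50],
    [-5,0,0,0,50],
    [-5,0,0,0,50],
    [-5,0,0,0,50]
  ]
}}

```text
time: 10.6
eef_pos: [0.5333, 0.0655, 0.0163]
tcp_rot: [-0.031, 1.0, 0.0, -0.0]
wrist_force: [-1.9, 0.3, 0.6]
grip_width: 0.587
```

```bash
python3 look.py a5; python3 - <<'E'
from edges import *
ys=np.arange(-75,76,.5)
for x0 in (0,):
    c=prof("top",np.arange(x0,x0+10,3),48,ys); s=c[:,0]-c[:,2]; print([(y,int(v)) for y,v in zip(ys,s) if abs(y)>38 and abs(y)<60 and y%1==0])
E
```

```text
10.6 tcp bay [-1.094e+02 -1.000e-01] 0.01629113685599534 [-1.85096321  0.27385781  0.61001473]
[254. 133.] 1187 [106.9 113.9] 3.3 bay [  43.3 -103.2]
[171. 136.] 850 [107.4  92.7] 3.0 bay [ 43.  115.6]
[(np.float64(-59.0), -11), (np.float64(-58.0), -11), (np.float64(-57.0), -11), (np.float64(-56.0), -12), (np.float64(-55.0), -12), (np.float64(-54.0), -12), (np.float64(-53.0), -14), (np.float64(-52.0), -14), (np.float64(-51.0), -11), (np.float64(-50.0), -8), (np.float64(-49.0), -3), (np.float64(-48.0), 6), (np.float64(-47.0), 17), (np.float64(-46.0), 26), (np.float64(-45.0), 33), (np.float64(-44.0), 39), (np.float64(-43.0), 37), (np.float64(-42.0), 31), (np.float64(-41.0), 24), (np.float64(-40.0), 14), (np.float64(-39.0), 5), (np.float64(39.0), -18), (np.float64(40.0), -18), (np.float64(41.0), -18), (np.float64(42.0), -18), (np.float64(43.0), -18), (np.float64(44.0), -18), (np.float64(45.0), -18), (np.float64(46.0), -18), (np.float64(47.0), -18), (np.float64(48.0), -18), (np.float64(49.0), -18), (np.float64(50.0), -18), (np.float64(51.0), -18), (np.float64(52.0), -18), (np.float64(53.0), -18), (np.float64(54.0), -18), (np.float64(55.0), -18), (np.float64(56.0), -19), (np.float64(57.0), -19), (np.float64(58.0), -19), (np.float64(59.0), -19)]
```

The carton's front is about 12 mm into the lane. Its right edge is at about −47 against the divider at about −50.5, and the force is only 2 N. I'll carry on.

>>> {"method": "drive_tool", "body": {
  "steps": [
    [-5,0,0,0,50],
    [-5,0,0,0,50],
    [-5,0,0,0,50],
    [-5,0,0,0,50],
    [-5,0,0,0,50],
    [-5,0,0,0,50],
    [-5,0,0,0,50],
    [-5,0,0,0,50]
  ]
}}

```text
time: 11.37
eef_pos: [0.5733, 0.068, 0.0163]
tcp_rot: [-0.031, 1.0, 0.0, -0.0]
wrist_force: [-2.0, -0.2, 0.1]
grip_width: 0.584
```

>>> {"method": "drive_tool", "body": {
  "steps": [
    [-5,0,0,0,50],
    [-5,0,0,0,50],
    [-5,0,0,0,50],
    [-5,0,0,0,50],
    [-5,0,0,0,50],
    [-4,0,0,0,50],
    [-3,0,0,0,50],
    [-3,0,0,0,50]
  ]
}}

```text
time: 12.03
eef_pos: [0.6079, 0.0701, 0.0163]
tcp_rot: [-0.031, 1.0, 0.0, -0.0]
wrist_force: [-2.3, -0.6, 2.0]
grip_width: 0.587
```

>>> {"method": "drive_tool", "body": {
  "steps": [
    [-2,0,0,0,50],
    [-2,0,0,0,50],
    [-2,0,0,0,50],
    [0,0,0,0,50],
    [0,0,0,0,50],
    [0,0,0,0,50],
    [0,0,0,0,50],
    [0,0,0,0,50]
  ]
}}

```text
time: 12.7
eef_pos: [0.6138, 0.0705, 0.0164]
tcp_rot: [-0.031, 1.0, 0.0, 0.0]
wrist_force: [0.6, 0.4, 0.0]
grip_width: 0.583
```

```bash
python3 look.py a6
```

```text
12.7 tcp bay [-28.8  -0.2] 0.016389594393862564 [0.64595654 0.42571825 0.04349277]
[255. 133.] 1176 [107.3  92. ] 4.4 bay [  43.3 -113.9]
[164. 140.] 516 [106.4  45.9] 3.2 bay [ 42.8 138.7]
```

>>> {"method": "drive_tool", "body": {
  "steps": [
    [-1,0,0,0,50],
    [-1,0,0,0,50],
    [-1,0,0,0,50],
    [-1,0,0,0,50],
    [-0.5,0,0,0,50],
    [-0.5,0,0,0,50],
    [-0.5,0,0,0,50],
    [-0.5,0,0,0,50]
  ]
}}

```text
time: 13.42
eef_pos: [0.6197, 0.0709, 0.0163]
tcp_rot: [-0.031, 1.0, 0.0, -0.0]
wrist_force: [-1.9, 0.2, 0.4]
grip_width: 0.581
```

>>> {"method": "drive_tool", "body": {
  "steps": [
    [-0.4,0,0,0,50],
    [-0.4,0,0,0,50],
    [-0.4,0,0,0,50],
    [-0.4,0,0,0,50],
    [0,0,0,0,50],
    [0,0,0,0,50],
    [0,0,0,0,50],
    [0,0,0,0,50]
  ]
}}

```text
time: 14.08
eef_pos: [0.6214, 0.0709, 0.0163]
tcp_rot: [-0.031, 1.0, 0.0, 0.0]
wrist_force: [-0.4, -0.7, -0.3]
grip_width: 0.587
```

>>> {"method": "drive_tool", "body": {
  "steps": [
    [-0.3,0,0,0,50],
    [-0.3,0,0,0,50],
    [-0.3,0,0,0,50],
    [-0.3,0,0,0,50],
    [-0.3,0,0,0,50],
    [-0.3,0,0,0,50],
    [-0.2,0,0,0,50],
    [0,0,0,0,50]
  ]
}}

```text
time: 14.75
eef_pos: [0.6214, 0.071, 0.0161]
tcp_rot: [-0.031, 1.0, -0.0, -0.002]
wrist_force: [-7.9, -0.7, 5.6]
grip_width: 0.584
```

The tool stopped moving and the force rose to about 8 N, so the carton is against the rail. I'll back off and look.

>>> {"method": "drive_tool", "body": {
  "steps": [
    [4,0,0,0,50],
    [15,0,0,0,50],
    [25,0,0,0,50],
    [25,0,0,0,50],
    [20,0,-20,0,50],
    [20,0,-30,0,50],
    [20,0,-30,0,50],
    [20,0,-30,0,50]
  ]
}}

```text
time: 15.42
eef_pos: [0.474, 0.0618, 0.1274]
tcp_rot: [-0.031, 1.0, 0.0, 0.001]
wrist_force: [1.5, 0.3, 1.0]
grip_width: 0.592
```

>>> {"method": "drive_tool", "body": {
  "steps": [
    [0,30,-10,0,50],
    [0,40,-10,0,50],
    [0,40,-10,0,50],
    [0,40,0,0,50],
    [0,40,0,0,50],
    [0,40,0,0,50],
    [0,30,0,0,50],
    [0,0,0,0,50]
  ]
}}

```text
time: 16.08
eef_pos: [0.4568, 0.3298, 0.1567]
tcp_rot: [-0.035, 0.999, 0.003, 0.001]
wrist_force: [1.1, 1.1, -0.0]
grip_width: 0.587
```

```bash
python3 look.py a7; python3 - <<'E'
from edges import *
ys=np.arange(-75,76,.5)
for x0 in (0,20,50,70):
    c=prof("top",np.arange(x0,x0+10,3),48,ys); s=c[:,0]-c[:,2]; h=(s[abs(ys)<45].max()+s.min())/2; i=np.where((s>h)&(abs(ys)<53))[0]; print(x0,"edges",ys[i[0]],ys[i[-1]])
d=np.load("W.npy");print({k:d[v,u].round(3) for k,(u,v) in dict(bell=(305,178),globe=(132,186),tin=(81,257)).items()})
E
```

```text
16.0833 tcp bay [-169.2  268.5] 0.1566607945475043 [ 1.06845439  1.07154665 -0.0418393 ]
[214. 136.] 3975 [108.2 322.7] 3.7 bay [43.7  1.3]
0 edges -46.5 48.0
20 edges -46.0 48.0
50 edges -46.0 48.0
70 edges -46.0 48.0
{'bell': array([ 0.558, -0.177,  0.042]), 'globe': array([0.544, 0.299, 0.07 ]), 'tin': array([0.371, 0.193, 0.633])}
```

View pics/a7.png

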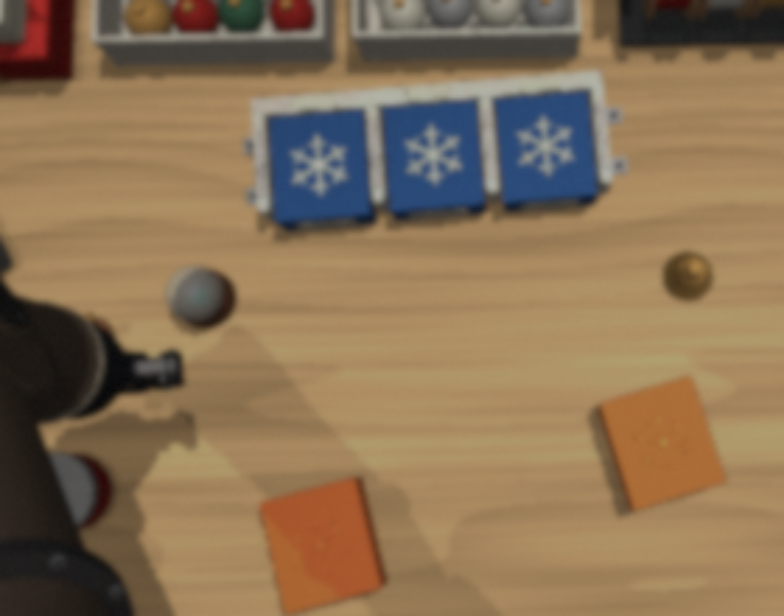

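The middle carton at (433,155) sits between the dividers, in line with its neighbours, and nothing else has moved. Last, I'll compare its front edge with theirs and then hand in.

```bash
python3 - <<'E'
from edges import *
xs=np.arange(-30,20,1.)
for y0 in (115.5,80+35-115+38,.75,-37,-114):
    p=np.array([prof("top",[x],48,np.arange(y0-6,y0+7,4)).mean(0) for x in xs]) if False else None
d=cams.read_camera("top")
K=np.array([[d["fx"],0,d["cx"]],[0,d["fy"],d["cy"]],[0,0,1]]);D=np.array([d["k1"],0,0,0.])
for y0 in (115.5,36,.75,-35,-114):
  for rng,nm in ((np.arange(-35,20,.5),"front"),(np.arange(70,112,.5),"back")):
    P=np.array([[*(B0+x*U+y0*V),48] for x in rng])/1000
    q=cv2.projectPoints(P,np.array(d["rvec"],float),np.array(d["tvec"],float),K,D)[0].reshape(-1,1,2).astype(np.float32)
    c=cv2.remap(d["pixels"],q,None,cv2.INTER_LINEAR).reshape(-1,3).astype(float)
    s=c.sum(1) if nm=="back" else c[:,2]; print(y0,nm,rng[np.argmax(abs(np.gradient(c[:,0]-c[:,2])))])
E
python3 -c "
from station import monitor;o=monitor.get_obs();print(o['time'],o['wrist_force'],abs(o['dq']).max())"
```

```text
115.5 front -12.0
115.5 back 97.0
36 front -18.0
36 back 97.5
0.75 front -12.5
0.75 back 99.0
-35 front -19.0
-35 back 95.5
-114 front -13.5
-114 back 98.5
16.3833 [ 0.20296008 -0.02940341  0.15664216] 0.0034978234881654167
```

```bash
python3 -c "
from station import order;print(order.finish_job())"
```

```text
the job is handed in; nothing more can be done
None
```

The carton is home in the middle lane, square with its neighbours, and the job is handed in. It took about 16 s of robot time. I pushed it sideways with two fingers to line it up and square it. Then I pushed it straight in until the tool stopped advancing at about 8 N against the back rail, and moved the arm clear.

**Last checks**
- **Sideways:** the carton sits within about 0.3 mm of the lane centre, and its side edges run parallel to the dividers to within about half a millimetre.
- **Depth:** at its centre line the front edge is at −12.5 mm in bay x, between the neighbours' −12.0 and −13.5 mm. Its back edge reads 99.0 mm, against 97.0 and 98.5 mm for theirs.
- **Neighbours and bystanders:** both stock cartons look in place. The bell and globe are within 1 mm across the table of where they started.
- **Arm:** no force on the wrist and no motion at hand-in.

**Weaker or missing checks**
- The front-edge readings taken towards the carton's sides were −18 and −19 mm. I put this down to the detector catching the dark front face rather than the lid edge. The two agree with each other, so they show no sign of the carton being turned.
- The arm blocked the top camera's view of the tin, mostly, and of the star, so I did not re-measure them. The tree and price gun were not re-measured either. None of these was near the pushing path, but the arm ended up above the tin and star side of the table.

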